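# Put away the columns and vials after a chromatography run

## Task

Clear the bench after the chromatography run: lay the long steel column flat in the long tray and the short one flat in the short tray, and stand the large amber vial upright in the large square holder and the small vial upright in the small one. Set each thing down on the floor of its place instead of dropping it, let go, and leave the beaker, the solvent bottle and the spanner where they are.

Things in the scene. Friction and masses are not known exactly. Their poses are not given: they have to be found in the camera images.
- long_column_center (a point): Long steel chromatography column, a loose rod 150 mm long lying in the nearer row: a tube 14 mm across with a hexagonal nut (22 mm over the flats, 20 mm long) at each end, so its axis is 11 mm above what it lies on; 200 g. The point is its centre, on the axis; y runs along the rod (within 0.9 rad of world y at the start), z is up at the start. Grip it across the middle of the tube.
- short_column_center (a point): Short steel chromatography column, a loose rod 80 mm long lying in the nearer row: a tube 14 mm across with a hexagonal nut (22 mm over the flats, 16 mm long) at each end, so its axis is 11 mm above what it lies on; 120 g. The point is its centre, on the axis; y runs along the rod (within 0.9 rad of world y at the start), z is up at the start. Grip it across the middle of the tube.
- large_vial_center (a point): Large vial, amber glass with a white cap, standing loose in the nearer row: a plain cylinder 28 mm across and 61 mm high with its cap, about 45 g. The point is its centre, 30.5 mm above its underside; z points up out of the cap.
- small_vial_center (a point): Small vial, amber glass with a white cap, standing loose in the nearer row: a plain cylinder 15 mm across and 45 mm high with its cap, about 18 g. The point is its centre, 22.5 mm above its underside; z points up out of the cap.
- long_tray: Long grey plastic tray, fixed in the farther row. Origin: centre of its underside, on the bench; y along its length, x across. Inside 176 mm (y) by 46 mm (x); walls 4 mm, floor 4 mm thick, rim 12 mm above the bench; both long walls have a 46 mm gap for fingers at their middle, down to the floor. A column in it has its axis 15 mm above the bench. Yaw up to 0.25 rad.
- short_tray: Short grey plastic tray, fixed in the farther row. Origin: centre of its underside, on the bench; y along its length, x across. Inside 104 mm (y) by 46 mm (x); walls 4 mm, floor 4 mm thick, rim 12 mm above the bench; both long walls have a 46 mm gap for fingers at their middle, down to the floor. A column in it has its axis 15 mm above the bench. Yaw up to 0.25 rad.
- large_holder: Large grey plastic holder for the large vial, a square open-topped box fixed in the farther row. Origin: centre of its underside, on the bench; x and y along its sides, z up. Inside 48 by 48 mm, walls 6 mm and floor 6 mm thick, rim 20 mm above the bench. Yaw up to 0.25 rad.
- small_holder: Small grey plastic holder for the small vial, a square open-topped box fixed in the farther row. Origin: centre of its underside, on the bench; x and y along its sides, z up. Inside 32 by 32 mm, walls 6 mm and floor 6 mm thick, rim 20 mm above the bench. Yaw up to 0.25 rad.
- beaker: Bystander, to be left alone: glass beaker 72 mm across and 90 mm high, standing loose to the robot's left of the work. Origin at the centre of its underside.
- solvent_bottle: Bystander, to be left alone: clear bottle with a blue cap, 72 mm across and 150 mm high, standing loose to the robot's right of the work. Origin at the centre of its underside.
- spanner: Bystander, to be left alone: steel spanner 150 mm long lying loose beyond the trays. Origin under its middle, at the bench; its x axis runs along it.

How it is judged:
At the end, for the whole second after the job is handed in: Each column lies in its own tray, within 15 mm of its centre (long one 16 mm along it) and 0.35 rad of its length; each vial stands in its own holder, within 0.12 rad of upright and 13 mm (large) or 11 mm (small) of its centre; all within 4 mm of resting height, still and released (x of long_column_center in the frame of long_tray between -0.015 and 0.015 m and y of long_column_center in the frame of long_tray between -0.016 and 0.016 m and z of long_column_center in the frame of long_tray between 0.011 and 0.019 m and angle between the y axis of long_column_center and the y axis of long_tray, either way round below 0.35 rad and linear speed of each of long_column, short_column, large_vial, small_vial below 0.02 m/s and angular speed of each of long_column, short_column, large_vial, small_vial below 0.3 rad/s and x of short_column_center in the frame of short_tray between -0.015 and 0.015 m and y of short_column_center in the frame of short_tray between -0.015 and 0.015 m and z of short_column_center in the frame of short_tray between 0.011 and 0.019 m and angle between the y axis of short_column_center and the y axis of short_tray, either way round below 0.35 rad and x of large_vial_center in the frame of large_holder between -0.013 and 0.013 m and y of large_vial_center in the frame of large_holder between -0.013 and 0.013 m and z of large_vial_center in the frame of large_holder between 0.0325 and 0.0405 m and angle between each of large_vial_center, small_vial_center's own z axis and vertical below 0.12 rad and x of small_vial_center in the frame of small_holder between -0.011 and 0.011 m and y of small_vial_center in the frame of small_holder between -0.011 and 0.011 m and z of small_vial_center in the frame of small_holder between 0.0245 and 0.0325 m); the robot touches nothing.
It fails at once if a column or vial is dropped (falls freely faster than 0.6 m/s, as after about 2 cm) ((contact force between long_column and anything else below 0.01 N and linear speed of long_column above 0.6 m/s) or (contact force between large_vial and anything else below 0.01 N and linear speed of large_vial above 0.6 m/s) or (contact force between short_column and anything else below 0.01 N and linear speed of short_column above 0.6 m/s) or (contact force between small_vial and anything else below 0.01 N and linear speed of small_vial above 0.6 m/s)).
It fails at once if the beaker is disturbed (moved more than 2 cm) (distance of beaker from where it was at the start of the episode above 0.02 m).
It fails at once if the solvent bottle is disturbed (moved more than 2 cm) (distance of solvent_bottle from where it was at the start of the episode above 0.02 m).
It fails at once if the spanner is disturbed (moved more than 2 cm) (distance of spanner from where it was at the start of the episode above 0.02 m).
It also fails if it takes over 102 s, if anything falls off the work surface, if the arm or the gripper's body presses on something with over 40 N, if the wrist force passes 120 N, or if a joint passes its speed limit or range.

## Robot

A 7-joint arm with a two-finger parallel gripper is mounted at the origin on the work surface. World frame = base frame: x ahead of the robot, y to its left, z up, the work surface at z = 0. Lengths are in m, angles in rad, forces in N, time in s.
With the tool pointing down it reaches from about 0.425 to 0.925 m from the base axis. Payload 6.8 kg.
Tool frame: the origin (TCP) lies midway between the tips of the shut fingers; the grasp point (between the pads) lies 19 mm behind it; z points along the fingers, y is the line along which they close (so a half turn about z gives the same grasp; the last joint's range is limited). The gripper opens to 85 mm and grips with 20 to 120 N. Pads are 22 mm wide; open, the fingers measure 114 mm over their backs; the gripper's body (76 mm by 85 mm) begins 54 mm behind the grasp point. The pads swing forward as they close: fully open they stand 13 mm farther back than shut.
Start: joints at [1.2, 0.477, 0.022, 1.555, -0.011, 1.109, -0.083], TCP at [0.175, -0.652, 0.231] pointing down, gripper open.
Joint ranges: [-2.96, 2.96], [-0.34, 2.1], [-1.41, 1.46], [0.24, 2.44], [-1.37, 4.51], [0.17, 1.92], [-2.96, 2.96]. Speed limits (rad/s): [2.39, 2.39, 3.14, 3.14, 3.14, 3.14, 3.14].

## Interface

Orientations are given as a unit quaternion [w, x, y, z].
In Python, from station import readout, imaging, hand_in gives the robot as it stands.
- The arm moves only by the tool drive_tool, never from a script. Its argument "series" is a list of rows, each a list of 5 numbers: the shift along the tool's x, y, z in cm, then the turn about the tool's z in degrees, then the closure, from -1 (fully open) to 1 (shut). A call has 1 to 8 rows; each row shifts and turns the commanded pose from where the row before left it, along the tool's axes as they then stand; what a row does not reach is not made up. A row lasts 1/10 s, in which the tool goes at most 50 mm and 8.59 degrees, less where a joint would pass 70% of its speed; a pose out of reach is approached as far as the arm can. A call with a gripper value outside its range is refused whole. The fingers move at their own pace and stop on an object; "squeeze" is the grip in N (left out, the last holds). Time passes only in rows, so rows that do not move let the fingers close. It gives the time, the measured TCP pose, the force, the opening and the grip force at its end, in the units of the state.
- readout.get_obs(): the state, without advancing time (a new reading comes with each control period).
- imaging.read_camera(name): name is "side" or "top" or "wrist"; returns the picture (480x640x3 uint8, red, green, blue); there is no depth.
- imaging.camera_model(name): a dict with "vfov" (degrees; the focal length in pixels is half the picture's height over the tangent of half this angle, whatever the lens; pixels are square), "cx", "cy" (the principal point, pixels), "xyz" and "orientation" of the camera in the world. Camera axes: x right, y down, z forward; pixel columns grow to the right and rows downward; lengths in m; the calibration is good to about 2 mm. The wrist camera is an equidistant fisheye: a pixel r from the principal point sees the ray r / f radians off the axis. A picture is of the moment at which its call begins: read the wrist's pose just before it. camera_model takes no time and is no camera call; for the wrist camera it gives the pose at the moment of the call.
- hand_in(): hands the job in; it is judged then, once.
Trained networks look in the newest picture that a camera, given by its name, has taken for a name from the list of things; names that differ only in an ending like _2 or _b are one class to them, and where a whole thing is asked for, a point or a joint stands for the part that bears it (a point fixed in the world has none). Each returns a list of dicts, best first, with "conf" (0 to 1); they miss things now and then, are a little off and sometimes report something else, mostly with a low value. They report only what shows in the picture. A call takes as long as a camera call.
- imaging.cut_out(thing, camera): "mask" (480x640 bool, what is visible of it) and "centre" ([column, row] in pixels, amid what is visible of it).
The state is a dict: "t": time; "q": joint angles; "joint_vel": joint speeds; "joint_torque": joint torques, N m; "eef_pos": TCP position; "tool_rot": TCP orientation; "contact_force": force on the tool from outside, world axes, zero at the start; "torque": the same for the moment, N m; "gripper_width": opening from 0.0 (shut) to 1.0 (fully open); "grasp_force": force on a finger pad.
Only numpy, scipy, OpenCV 4.12 (cv2) and the standard library are available. Lean on these libraries where they do the work, as an engineer would, in place of code of your own. Each camera call takes 0.05 s, during which the arm holds its last target. There are 200 camera calls.

## Working session

There is one attempt and no reset: what is moved stays moved. The work goes in short steps, Python scripts to look and compute and a tool call to move; the robot and the scene stay as the last step left them, time stands still between calls to the robot, and variables do not carry over. Pictures are saved under pics/ and viewed, at most 15 in all, crops included, and the job is handed in when it is done.

Besides the shell and the picture viewer there is one more tool, called after "Request:" by a JSON object that holds its "api" and its "payload", one argument or row to a line. drive_tool: Moves the arm, as the interface text tells. Its arguments: {"type":"object","properties":{"series":{"type":"array"},"squeeze":{"type":"number"}},"required":["series"]}

```bash
mkdir -p pics; ls
python3 - <<'E'
from station import readout, imaging
import cv2
print(readout.get_obs())
for c in ["top","side","wrist"]:
    print(c, imaging.camera_model(c))
    cv2.imwrite(f"pics/{c}0.png", imaging.read_camera(c)[:,:,::-1])
E
```

```text
pics
{'t': 0.0, 'q': array([ 1.19990796,  0.47776363,  0.02237007,  1.55642246, -0.01143893,
        1.10928813, -0.08309715]), 'joint_vel': array([ 2.43079762e-03, -2.10254474e-04, -8.62398876e-04, -1.45123983e-03,
        2.36636844e-04,  6.91598116e-04,  5.64677010e-05]), 'joint_torque': array([-1.71943339e-04, -5.96455729e+01,  1.60743535e+00, -2.81191599e+01,
        1.23903563e-02,  9.47852415e-03, -1.88674522e-05]), 'eef_pos': array([ 0.1751518 , -0.65129018,  0.23036301]), 'tool_rot': array([-8.50892785e-04,  9.91378174e-01,  1.31028800e-01, -2.11844771e-04]), 'contact_force': array([ 0.48810613, -0.37148362,  0.13068114]), 'torque': array([-0.02890712,  0.01772921,  0.00919803]), 'grasp_force': 0.0, 'gripper_width': 1.0011772205806402}
top {'vfov': 54.64297333874182, 'cx': 312.5677287748721, 'cy': 238.23999629198295, 'xyz': array([ 0.39480136, -0.01306287,  1.20440535]), 'orientation': array([ 0.06700726, -0.70280008,  0.70557117, -0.06124865])}
side {'vfov': 44.311739681642536, 'cx': 318.4954315836185, 'cy': 239.0940747533913, 'xyz': array([0.03930879, 0.96209077, 1.23768719]), 'orientation': array([ 0.09317681, -0.25496647,  0.89102495, -0.3638471 ])}
wrist {'vfov': 65.70646984690485, 'cx': 324.6767645100371, 'cy': 237.73058636140902, 'xyz': array([ 0.24863706, -0.6322151 ,  0.37282277]), 'orientation': array([ 0.11759518,  0.78465202, -0.60181761, -0.09114905])}
```

View pics/top0.png

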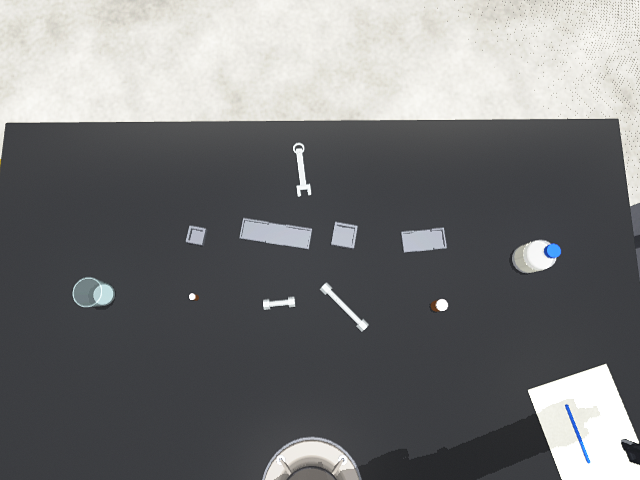

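View pics/side0.png

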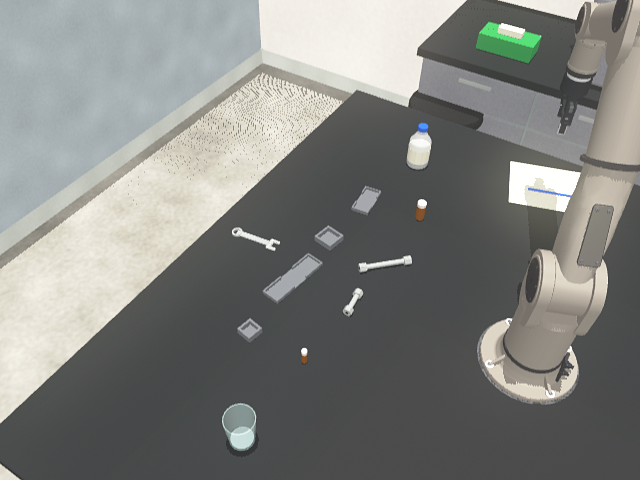

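The top view shows the small holder (196,235), long tray (276,233), large holder (344,235), short tray (424,240), small vial (193,296), short column (279,303), long column (344,307) and large vial (440,305). The side view shows all of them unoccluded. The bottle is at top (535,257), the beaker at (90,293) and the spanner at (302,170).

```bash
cat > h.py <<'E'
import numpy as np, cv2
from scipy.spatial.transform import Rotation as R
from station import readout, imaging
THINGS=["long_column_center","short_column_center","large_vial_center","small_vial_center","long_tray","short_tray","large_holder","small_holder"]
def rot(q): return R.from_quat(np.roll(q,-1))
def rays(m,px,fish=False):
    px=np.atleast_2d(np.asarray(px,float)); f=240/np.tan(np.radians(m["vfov"]/2))
    d=(px-[m["cx"],m["cy"]])/f
    if fish:
        th=np.linalg.norm(d,axis=1,keepdims=True)
        v=np.hstack([d/np.maximum(th,1e-9)*np.sin(th),np.cos(th)])
    else:
        v=np.hstack([d,np.ones((len(d),1))]); v/=np.linalg.norm(v,axis=1,keepdims=True)
    return rot(m["orientation"]).apply(v)
def onplane(m,px,z,fish=False):
    v=rays(m,px,fish); return m["xyz"]+v*((z-m["xyz"][2])/v[:,2])[:,None]
def tri(ms,vs):
    A=0;b=0
    for m,v in zip(ms,vs):
        P=np.eye(3)-np.outer(v,v); A=A+P; b=b+P@m["xyz"]
    x=np.linalg.solve(A,b); return x,[np.linalg.norm(np.cross(v,x-m["xyz"])) for m,v in zip(ms,vs)]
def best(thing,cam):
    r=imaging.cut_out(thing,cam); return r[0] if r else None
def maskpts(mask): return np.argwhere(mask)[:,::-1].astype(float)
def rect(P):
    """min-area rectangle of world xy: centre, yaw of the long side from world y, sizes mm"""
    (c,s,_)=r=cv2.minAreaRect((P[:,:2]*1000).astype(np.float32)); b=cv2.boxPoints(r)
    e=[b[1]-b[0],b[2]-b[1]]; e=max(e,key=np.linalg.norm); yaw=np.arctan2(-e[0],e[1])
    return np.array(c),(yaw+np.pi/2)%np.pi-np.pi/2,sorted(s)
E
python3 - <<'E'
from h import *
np.set_printoptions(precision=4,suppress=True)
Z=dict(zip(THINGS,[.011,.011,.0305,.0225,.012,.012,.02,.02]))
imaging.read_camera("top"); imaging.read_camera("side")
for t in THINGS+["beaker","solvent_bottle","spanner"]:
    ms=[];vs=[];out=[]
    for c in ["top","side"]:
        r=best(t,c)
        if not r: print(t,c,"none"); continue
        m=imaging.camera_model(c); p=maskpts(r["mask"]); cen=p.mean(0)
        ms.append(m); vs.append(rays(m,cen)[0]); out.append((c,round(r["conf"],2),cen.round(1).tolist(),len(p)))
        if t in Z: out.append([x for x in rect(onplane(m,p,Z[t]))]); out.append(onplane(m,cen,Z[t])[0][:2])
    if len(ms)==2: print(t,tri(ms,vs))
    for o in out: print("   ",o)
E
```

```text
long_column_center (array([ 0.4325, -0.0869,  0.008 ]), [np.float64(5.223177404070271e-05), np.float64(5.223177404071282e-05)])
    ('top', 0.66, [345.5, 308.4], 357)
    [array([435.7952, -83.274 ]), np.float32(-0.79137045), [25.00663185119629, 147.57046508789062]]
    [ 0.4323 -0.0868]
    ('side', 0.84, [385.8, 263.7], 326)
    [array([432.6472, -82.3296]), np.float32(-0.787989), [32.36678695678711, 157.20260620117188]]
    [ 0.4316 -0.0843]
short_column_center (array([0.4457, 0.0829, 0.008 ]), [np.float64(0.0009834499793934584), np.float64(0.00098344997939363)])
    ('top', 0.58, [278.8, 303.1], 224)
    [array([447.592 ,  83.5563]), np.float32(0.082443476), [22.908924102783203, 79.8837661743164]]
    [0.4465 0.083 ]
    ('side', 0.58, [352.5, 302.4], 224)
    [array([444.263 ,  82.7744]), np.float32(0.115523815), [25.050262451171875, 94.76341247558594]]
    [0.4437 0.0848]
large_vial_center (array([ 0.4374, -0.3203,  0.0262]), [np.float64(0.0018484601215603882), np.float64(0.0018484601215604075)])
    ('top', 0.43, [438.8, 305.2], 161)
    [array([ 439.03  , -318.6383]), np.floa
[... 1924 characters left out ...]
.1884]), np.float32(-0.19785047), [47.2335090637207, 50.56828689575195]]
    [0.6208 0.2979]
    ('side', 0.91, [249.4, 330.7], 384)
    [array([615.585 , 306.2126]), np.float32(1.3235162), [52.65798568725586, 59.13762664794922]]
    [0.6148 0.3069]
beaker side none
    ('top', 0.95, [92.5, 292.8], 1075)
solvent_bottle (array([ 0.5564, -0.556 ,  0.0586]), [np.float64(0.001248648015495548), np.float64(0.0012486480154952062)])
    ('top', 0.57, [535.0, 256.1], 1195)
    ('side', 0.86, [418.8, 148.6], 831)
spanner (array([0.7975, 0.0282, 0.0049]), [np.float64(0.003285686554509126), np.float64(0.0032856865545090766)])
    ('top', 0.87, [301.0, 173.0], 382)
    ('side', 0.85, [254.5, 238.6], 322)
```

```bash
cat >> h.py <<'E'
def yaw_now(o):
    x=rot(o["tool_rot"]).apply([1,0,0]); return np.arctan2(x[1],x[0])
def go(x,y,z,yaw=None):
    """print tool-axis shift (cm) to a TCP target at the present yaw and at the wanted yaw, and turn (deg)"""
    o=readout.get_obs(); d=np.array([x,y,z])-o["eef_pos"]; y0=yaw_now(o)
    print("t",round(o["t"],2),"tcp",o["eef_pos"].round(4),"yaw",np.degrees(y0).round(1),"q7",o["q"][6].round(2))
    print("shift now",(rot(o["tool_rot"]).inv().apply(d)*100).round(2))
    if yaw is not None:
        c,s=np.cos(yaw),np.sin(yaw); turn=-np.degrees((yaw-y0+np.pi/2)%np.pi-np.pi/2)
        yy=y0-np.radians(turn); c,s=np.cos(yy),np.sin(yy)
        print("turn",turn.round(1),"then shift",(np.array([c*d[0]+s*d[1],s*d[0]-c*d[1],-d[2]])*100).round(2))
E
python3 -c "
from h import *
go(.43,-.315,.2)
m=imaging.camera_model('wrist'); print(rot(m['orientation']).apply([[0,0,1],[1,0,0]]), rot(readout.get_obs()['tool_rot']).inv().apply(m['xyz']-readout.get_obs()['eef_pos']))"
```

```text
t 1.35 tcp [ 0.1754 -0.6519  0.2313] yaw 15.1 q7 -0.08
shift now [ 33.34 -25.91   3.13]
[[-2.84048873e-01 -7.63210516e-02 -9.55767406e-01]
 [ 2.58977712e-01 -9.65883284e-01  1.62069569e-04]] [ 0.07587308  0.00039597 -0.14237794]
```

Request:
{"api": "drive_tool", "payload": {
  "series": [
    [2.5,-2,0,0,-1],
    [4,-3.1,0,0,-1],
    [4,-3.1,0,0,-1],
    [4,-3.1,0,0,-1],
    [4,-3.1,0,0,-1],
    [4,-3.1,0,0,-1],
    [4,-3.1,0,0,-1],
    [4,-3.1,0,0,-1]
  ],
  "squeeze": 30
}}

```text
t: 2.15
eef_pos: [0.4067, -0.3455, 0.2317]
tool_rot: [0.0, 0.991, 0.131, 0.0]
contact_force: [1.9, -0.5, 0.5]
gripper_width: 1.002
grasp_force: 0.0
```

Request:
{"api": "drive_tool", "payload": {
  "series": [
    [2.5,-2,2,0,-1],
    [0,0,0,0,-1],
    [0,0,0,0,-1]
  ]
}}

```text
t: 2.45
eef_pos: [0.4247, -0.3209, 0.2111]
tool_rot: [-0.0, 0.991, 0.132, -0.0]
contact_force: [-1.6, -0.8, 0.1]
gripper_width: 1.001
grasp_force: 0.0
```

```bash
cat >> h.py <<'E'
Z=dict(zip(THINGS,[.011,.011,.0305,.0225,.012,.012,.02,.02]))
def wrist(things,name=None):
    m=imaging.camera_model("wrist"); im=imaging.read_camera("wrist")
    if name: cv2.imwrite(f"pics/{name}.png",im[:,:,::-1])
    for t in things:
        r=best(t,"wrist")
        if not r: print(t,"none"); continue
        p=maskpts(r["mask"]); v=rays(m,p.mean(0),True)[0]; q=onplane(m,p,Z[t],True); c,y,s=rect(q)
        print(t,round(float(r["conf"]),2),"px",p.mean(0).round(),"n",len(p),"cen@Z",onplane(m,p.mean(0),Z[t],True)[0][:2].round(4),"rect",c.round(1),"yaw",round(float(y),3),np.round(s,1))
        print("    ray",m["xyz"].round(4).tolist(),v.round(4).tolist())
        cols=p[:,0].min(),p[:,0].max(); rows=p[:,1].min(),p[:,1].max(); print("    bbox",cols,rows)
E
python3 -c "
from h import *
go(.4374,-.3195,.2); wrist(['large_vial_center','large_holder','short_tray'],'w1')"
```

```text
t 2.45 tcp [ 0.4247 -0.3209  0.2111] yaw 15.2 q7 -0.83
shift now [1.26 0.2  1.11]
large_vial_center 0.85 px [328. 198.] n 1128 cen@Z [ 0.4377 -0.3203] rect [ 437.5 -321. ] yaw -1.436 [28.7 38.4]
    ray [0.4982, -0.3014, 0.3534] [-0.1837, -0.0574, -0.9813]
    bbox (np.float64(312.0), np.float64(344.0)) (np.float64(177.0), np.float64(220.0))
large_holder 0.53 px [161.   1.] n 31 cen@Z [ 0.5856 -0.1171] rect [ 585.  -115.9] yaw 0.076 [ 3.2 12.4]
    ray [0.4982, -0.3014, 0.3534] [0.2236, 0.4715, -0.853]
    bbox (np.float64(155.0), np.float64(166.0)) (np.float64(0.0), np.float64(3.0))
short_tray 0.55 px [353.  21.] n 5183 cen@Z [ 0.6015 -0.3002] rect [ 607.2 -294.9] yaw 0.104 [ 55.1 112.4]
    ray [0.4982, -0.3014, 0.3534] [0.2896, 0.0034, -0.9571]
    bbox (np.float64(284.0), np.float64(413.0)) (np.float64(0.0), np.float64(52.0))
```

View pics/w1.png

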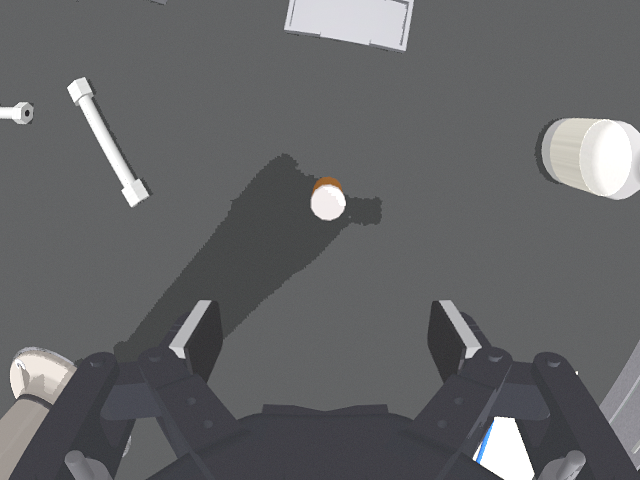

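The picture shows the large vial's cap at (328,202), clear on both sides, with the short tray at the top (350,22). The estimates from the three cameras agree, so I descend.

Request:
{"api": "drive_tool", "payload": {
  "series": [
    [1.3,0.2,4,0,-1],
    [0,0,4,0,-1],
    [0,0,4,0,-1],
    [0,0,3,0,-1],
    [0,0,2,0,-1],
    [0,0,1.6,0,-1],
    [0,0,0,0,-1]
  ]
}}

```text
t: 3.35
eef_pos: [0.4359, -0.3203, 0.0235]
tool_rot: [-0.001, 0.992, 0.13, -0.002]
contact_force: [-0.5, -0.4, -0.4]
gripper_width: 0.999
grasp_force: 0.0
```

```bash
python3 -c "
from h import *
go(.4377,-.3203,.025)"
```

```text
t 3.35 tcp [ 0.4359 -0.3203  0.0235] yaw 14.9 q7 -0.9
shift now [ 0.17  0.05 -0.15]
```

Request:
{"api": "drive_tool", "payload": {
  "series": [
    [0.15,0,0,0,-0.3],
    [0,0,0,0,0.1],
    [0,0,0,0,1],
    [0,0,0,0,1],
    [0,0,0,0,1],
    [0,0,0,0,1],
    [0,0,0,0,1],
    [0,0,0,0,1]
  ],
  "squeeze": 30
}}

```text
t: 4.15
eef_pos: [0.4397, -0.3198, 0.0261]
tool_rot: [0.0, 0.991, 0.131, 0.0]
contact_force: [-0.8, -0.2, 5.6]
gripper_width: 0.317
grasp_force: 29.4
```

Request:
{"api": "drive_tool", "payload": {
  "series": [
    [0,0,-1,0,1],
    [0,0,-3,0,1],
    [0,0,-4,0,1],
    [0,0,-4,0,1],
    [2,-2,-2,0,1],
    [3,-3,0,0,1],
    [3,-3,0,0,1],
    [3,-3,0,0,1]
  ]
}}

```text
t: 4.95
eef_pos: [0.5174, -0.1834, 0.1663]
tool_rot: [0.0, 0.991, 0.131, 0.0]
contact_force: [1.1, 0.3, -0.1]
gripper_width: 0.315
grasp_force: 29.7
```

Request:
{"api": "drive_tool", "payload": {
  "series": [
    [3,-3,0,0,1],
    [3,-2,0,0,1],
    [0,0,0,0,1],
    [0,0,0,0,1]
  ]
}}

```text
t: 5.35
eef_pos: [0.5619, -0.1201, 0.1655]
tool_rot: [0.0, 0.991, 0.132, -0.0]
contact_force: [-0.8, -0.2, -0.6]
gripper_width: 0.32
grasp_force: 29.7
```

```bash
python3 -c "
from h import *
go(.6205,-.0868,.032); wrist(['large_holder','large_vial_center','long_column_center','long_tray'],'w2')"
```

```text
t 5.35 tcp [ 0.5619 -0.1201  0.1655] yaw 15.2 q7 -1.31
shift now [ 6.53 -1.68 13.35]
large_holder 0.68 px [304. 138.] n 6026 cen@Z [ 0.6226 -0.0872] rect [622.5 -87. ] yaw 1.389 [61.  61.1]
    ray [0.6353, -0.1005, 0.308] [-0.0437, 0.0462, -0.998]
    bbox (np.float64(253.0), np.float64(354.0)) (np.float64(88.0), np.float64(188.0))
large_vial_center 0.96 px [324. 325.] n 7669 cen@Z [ 0.4772 -0.143 ] rect [ 475.4 -143.6] yaw -1.307 [ 69.6 126.5]
    ray [0.6353, -0.1005, 0.308] [-0.4906, -0.1317, -0.8613]
    bbox (np.float64(286.0), np.float64(363.0)) (np.float64(258.0), np.float64(383.0))
long_column_center 0.67 px [238. 312.] n 1580 cen@Z [ 0.4573 -0.0663] rect [436.7 -85.8] yaw -0.795 [ 25.3 159. ]
    ray [0.6353, -0.1005, 0.308] [-0.5115, 0.0984, -0.8536]
    bbox (np.float64(198.0), np.float64(302.0)) (np.float64(263.0), np.float64(395.0))
long_tray 0.92 px [125.  94.] n 10183 cen@Z [0.6271 0.075 ] rect [629.1  90.3] yaw -0.157 [ 55.1 187.8]
    ray [0.6353, -0.1005, 0.308] [-0.0237, 0.51, -0.8598]
    bbox (np.float64(37.0), np.float64(212.0)) (np.float64(40.0), np.float64(152.0))
```

View pics/w2.png

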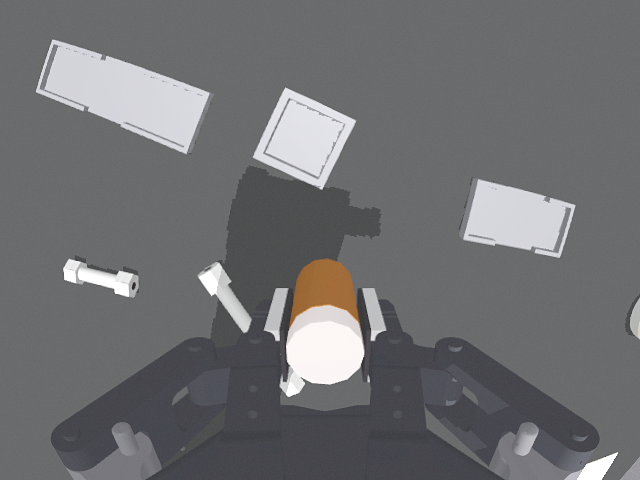

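The holder is at px (304,138) → (0.622,-0.087). The vial is held upright at (325,320).

Request:
{"api": "drive_tool", "payload": {
  "series": [
    [4,-1,0,0,1],
    [2.7,-0.6,3,0,1],
    [0,0,4,0,1],
    [0,0,2.5,0,1],
    [0,0,1.5,0,1],
    [0,0,1,0,1],
    [0,0,0.5,0,1],
    [0,0,0,0,1]
  ]
}}

```text
t: 6.4
eef_pos: [0.6226, -0.0883, 0.0407]
tool_rot: [0.0, 0.991, 0.131, 0.0]
contact_force: [-0.5, 0.1, -0.1]
gripper_width: 0.322
grasp_force: 29.7
```

```bash
python3 -c "
from h import *
go(.623,-.087,.032)"
```

```text
t 6.4 tcp [ 0.6226 -0.0883  0.0407] yaw 15.0 q7 -1.42
shift now [ 0.07 -0.12  0.87]
```

Request:
{"api": "drive_tool", "payload": {
  "series": [
    [0,-0.1,0.4,0,1],
    [0,0,0.2,0,1],
    [0,0,0.15,0,1],
    [0,0,0,0,1],
    [0,0,0,0,1]
  ]
}}

```text
t: 6.9
eef_pos: [0.6222, -0.087, 0.033]
tool_rot: [0.0, 0.991, 0.131, 0.0]
contact_force: [-1.0, -0.0, -0.5]
gripper_width: 0.317
grasp_force: 29.7
```

Request:
{"api": "drive_tool", "payload": {
  "series": [
    [0,0,0.1,0,1],
    [0,0,0.1,0,1],
    [0,0,0,0,1],
    [0,0,0,0,1]
  ]
}}

```text
t: 7.3
eef_pos: [0.6226, -0.087, 0.0322]
tool_rot: [0.0, 0.991, 0.131, 0.0]
contact_force: [-4.2, -0.3, 9.2]
gripper_width: 0.316
grasp_force: 30.8
```

Request:
{"api": "drive_tool", "payload": {
  "series": [
    [0,0,0,0,0.2],
    [0,0,0,0,0],
    [0,0,0,0,-0.5],
    [0,0,0,0,-1],
    [0,0,0,0,-1],
    [0,0,-2,0,-1],
    [0,0,-4,0,-1],
    [0,0,-4,0,-1]
  ]
}}

```text
t: 8.1
eef_pos: [0.6213, -0.0869, 0.1311]
tool_rot: [-0.0, 0.991, 0.131, -0.001]
contact_force: [0.6, 0.2, 0.3]
gripper_width: 1.003
grasp_force: 0.0
```

Request:
{"api": "drive_tool", "payload": {
  "series": [
    [0,0,-3,-7.5,-1],
    [0,0,-2,-7.5,-1],
    [0,0,0,-7.5,-1],
    [0,0,0,-7.5,-1],
    [0,0,0,0,-1],
    [0,0,0,0,-1]
  ]
}}

```text
t: 8.7
eef_pos: [0.6219, -0.0871, 0.1805]
tool_rot: [-0.0, 0.924, 0.381, -0.0]
contact_force: [0.0, -0.2, -0.3]
gripper_width: 1.002
grasp_force: 0.0
```

```bash
python3 -c "
from h import *
go(.434,-.085,.15,np.radians(44.7)); wrist(['large_vial_center','large_holder','long_column_center','long_tray'],'w3')"
```

```text
t 8.7 tcp [ 0.6219 -0.0871  0.1805] yaw 44.8 q7 -0.91
shift now [-13.17 -13.4    3.06]
turn 0.1 then shift [-13.21 -13.37   3.05]
large_vial_center 0.91 px [324. 226.] n 1663 cen@Z [ 0.6191 -0.0903] rect [619.9 -91. ] yaw -1.006 [32.3 44.7]
    ray [0.6761, -0.0344, 0.323] [-0.1879, -0.1844, -0.9647]
    bbox (np.float64(304.0), np.float64(344.0)) (np.float64(199.0), np.float64(251.0))
large_holder 0.93 px [324. 210.] n 3578 cen@Z [ 0.6268 -0.0822] rect [623.4 -86. ] yaw -0.186 [62.3 63. ]
    ray [0.6761, -0.0344, 0.323] [-0.1587, -0.1541, -0.9752]
    bbox (np.float64(276.0), np.float64(371.0)) (np.float64(166.0), np.float64(262.0))
long_column_center 0.91 px [190. 295.] n 878 cen@Z [ 0.4738 -0.0506] rect [440.7 -82.7] yaw -0.777 [ 25.7 152. ]
    ray [0.6761, -0.0344, 0.323] [-0.5436, -0.0435, -0.8382]
    bbox (np.float64(175.0), np.float64(216.0)) (np.float64(267.0), np.float64(392.0))
long_tray 0.86 px [191.  79.] n 11391 cen@Z [0.6284 0.0793] rect [630.   91.8] yaw -0.162 [ 56.7 186. ]
    ray [0.6761, -0.0344, 0.323] [-0.1425, 0.3398, -0.9296]
    bbox (np.float64(112.0), np.float64(269.0)) (np.float64(0.0), np.float64(168.0))
```

View pics/w3.png

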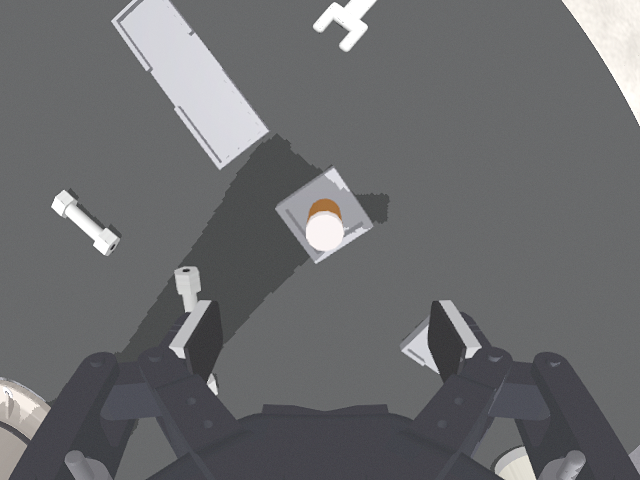

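The large vial stands upright in its holder at (325,225). Next is the long column.

Request:
{"api": "drive_tool", "payload": {
  "series": [
    [-2.2,-2.4,0,0,-1],
    [-3,-3,0,0,-1],
    [-3,-3,0,0,-1],
    [-3,-3,0,0,-1],
    [-2,-2,0,0,-1],
    [0,0,0,0,-1],
    [0,0,0,0,-1]
  ]
}}

```text
t: 9.65
eef_pos: [0.4343, -0.0859, 0.1813]
tool_rot: [0.001, 0.924, 0.383, 0.001]
contact_force: [0.7, 0.1, 0.6]
gripper_width: 1.001
grasp_force: 0.0
```

```bash
python3 -c "
from h import *
go(.434,-.085,.005,np.radians(44.7)); wrist(['long_column_center'],'w4')"
```

```text
t 9.65 tcp [ 0.4343 -0.0859  0.1813] yaw 45.0 q7 -0.83
shift now [ 0.03 -0.11 17.63]
turn 0.3 then shift [ 0.04 -0.09 17.63]
long_column_center 0.63 px [325. 205.] n 3378 cen@Z [ 0.4413 -0.0806] rect [437.2 -85.8] yaw -0.789 [ 25.  155.1]
    ray [0.4881, -0.0329, 0.3237] [-0.1464, -0.1493, -0.9779]
    bbox (np.float64(311.0), np.float64(341.0)) (np.float64(122.0), np.float64(294.0))
```

View pics/w4.png

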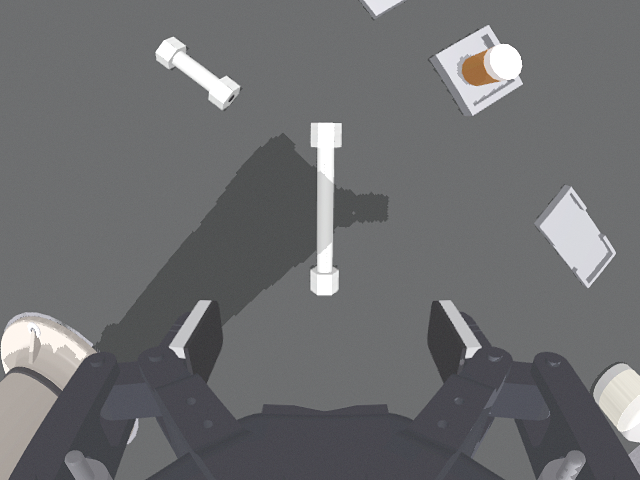

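The rod is upright in the picture at column 325, rows 122–294, so the tool is aligned. Descending.

Request:
{"api": "drive_tool", "payload": {
  "series": [
    [0.2,0.1,3,0,-1],
    [0,0,4,0,-1],
    [0,0,4,0,-1],
    [0,0,3,0,-1],
    [0,0,2,0,-1],
    [0,0,1,0,-1],
    [0,0,0,0,-1],
    [0,0,0,0,-1]
  ]
}}

```text
t: 10.55
eef_pos: [0.4372, -0.085, 0.0113]
tool_rot: [0.0, 0.924, 0.383, 0.0]
contact_force: [-0.2, -0.3, 0.2]
gripper_width: 1.005
grasp_force: 0.0
```

```bash
python3 -c "
from h import *
go(.4365,-.085,.003,np.radians(44.8))"
```

```text
t 10.55 tcp [ 0.4372 -0.085   0.0113] yaw 45.1 q7 -1.03
shift now [-0.05 -0.04  0.83]
turn 0.3 then shift [-0.05 -0.04  0.83]
```

Request:
{"api": "drive_tool", "payload": {
  "series": [
    [0,0,0.4,0,-1],
    [0,0,0.4,0,-0.5],
    [0,0,0,0,0.2],
    [0,0,0,0,0.5],
    [0,0,0,0,0.7],
    [0,0,0,0,1],
    [0,0,0,0,1],
    [0,0,0,0,1]
  ],
  "squeeze": 60
}}

```text
t: 11.35
eef_pos: [0.4363, -0.0851, 0.0031]
tool_rot: [0.0, 0.924, 0.383, 0.0]
contact_force: [-2.0, 0.6, 4.9]
gripper_width: 0.133
grasp_force: 58.5
```

Request:
{"api": "drive_tool", "payload": {
  "series": [
    [0,0,-1,0,1],
    [0,0,-2,0,1],
    [0,0,-3,0,1],
    [0,0,-3,-7.2,1],
    [0,0,-3,-7.2,1],
    [0,0,-2,-7.2,1],
    [0,0,0,-7.2,1],
    [0,0,0,-7,1]
  ]
}}

```text
t: 12.15
eef_pos: [0.4362, -0.0853, 0.144]
tool_rot: [0.001, 0.76, 0.65, 0.0]
contact_force: [0.9, -0.9, -1.5]
gripper_width: 0.137
grasp_force: 58.8
```

```bash
python3 -c "
from h import *
go(.629,.091,.16,np.radians(80.8)); wrist(['long_column_center','long_tray','short_column_center'],'w5')"
```

```text
t 12.15 tcp [ 0.4362 -0.0853  0.144 ] yaw 81.1 q7 -0.29
shift now [20.38 16.34 -1.58]
turn 0.3 then shift [20.48 16.21 -1.6 ]
long_column_center 0.79 px [325. 241.] n 11762 cen@Z [ 0.4354 -0.0978] rect [ 430.6 -139.5] yaw -0.142 [ 51.6 267.5]
    ray [0.4484, -0.0111, 0.2864] [-0.045, -0.3, -0.9529]
    bbox (np.float64(290.0), np.float64(360.0)) (np.float64(121.0), np.float64(410.0))
long_tray 0.76 px [522.  46.] n 5509 cen@Z [0.6158 0.0384] rect [618.   42.6] yaw -0.165 [59.8 85.6]
    ray [0.4484, -0.0111, 0.2864] [0.5147, 0.1524, -0.8437]
    bbox (np.float64(491.0), np.float64(553.0)) (np.float64(0.0), np.float64(96.0))
short_column_center 0.84 px [311.  33.] n 1498 cen@Z [0.45   0.0606] rect [451.   64.5] yaw -0.002 [24.9 49.5]
    ray [0.4484, -0.0111, 0.2864] [0.0055, 0.2521, -0.9677]
    bbox (np.float64(292.0), np.float64(332.0)) (np.float64(0.0), np.float64(60.0))
```

View pics/w5.png

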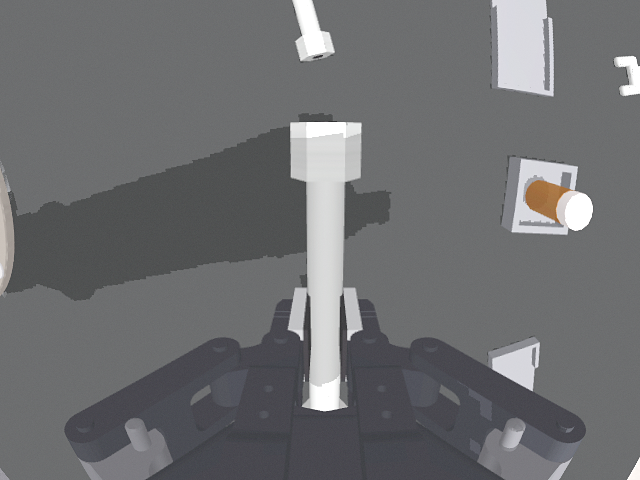

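The rod is gripped level at the middle of its tube, with the far nut at (325,150). The tray is at the top right (522,46).

Request:
{"api": "drive_tool", "payload": {
  "series": [
    [2,1.5,0,0,1],
    [3,2.4,0,0,1],
    [3,2.4,0,0,1],
    [3,2.4,0,0,1],
    [3,2.4,0,0,1],
    [3,2.4,0,0,1],
    [2,1.5,0,0,1],
    [0,0,0,0,1]
  ]
}}

```text
t: 13.15
eef_pos: [0.6161, 0.083, 0.1426]
tool_rot: [-0.001, 0.761, 0.649, 0.001]
contact_force: [-1.2, 1.0, -1.6]
gripper_width: 0.135
grasp_force: 58.9
```

```bash
python3 -c "
from h import *
o=readout.get_obs(); go(.629,.091,.007,np.radians(80.8)); wrist(['long_column_center','long_tray'],'w6')
m=imaging.camera_model('wrist'); zt=o['eef_pos'][2]+.008+.011
for r in (122,181): print('rod along (tool x):',rot(o['tool_rot']).inv().apply(onplane(m,[325,r],zt,True)[0]-o['eef_pos']).round(4))
for c in ['top','side']:
  imaging.read_camera(c); r=best('long_tray',c); mm=imaging.camera_model(c); print(c,rect(onplane(mm,maskpts(r['mask']),.012)))
"
```

```text
t 13.15 tcp [0.6161 0.083  0.1426] yaw 80.9 q7 -0.66
shift now [ 0.95  1.14 13.57]
turn 0.1 then shift [ 1.    1.14 13.56]
long_column_center 0.7 px [346. 396.] n 87 cen@Z [ 0.6102 -0.0851] rect [610.1 -85.3] yaw -0.125 [ 4.8 21.1]
    ray [0.6286, 0.1565, 0.2852] [-0.0503, -0.6602, -0.7494]
    bbox (np.float64(343.0), np.float64(348.0)) (np.float64(388.0), np.float64(404.0))
long_tray 0.59 px [351. 181.] n 6854 cen@Z [0.6422 0.1148] rect [631.  102.5] yaw -0.166 [ 55.2 163.4]
    ray [0.6286, 0.1565, 0.2852] [0.049, -0.1508, -0.9873]
    bbox (np.float64(302.0), np.float64(377.0)) (np.float64(90.0), np.float64(298.0))
rod along (tool x): [ 0.0713 -0.0005 -0.0188]
rod along (tool x): [ 0.0517 -0.0006 -0.0188]
top (array([625.20159912, 166.879776  ]), np.float32(-0.20386577), [29.108144760131836, 40.712127685546875])
side (array([622.43383789,  97.3303833 ]), np.float32(-0.1519785), [62.24617004394531, 188.38912963867188])
```

View pics/w6.png

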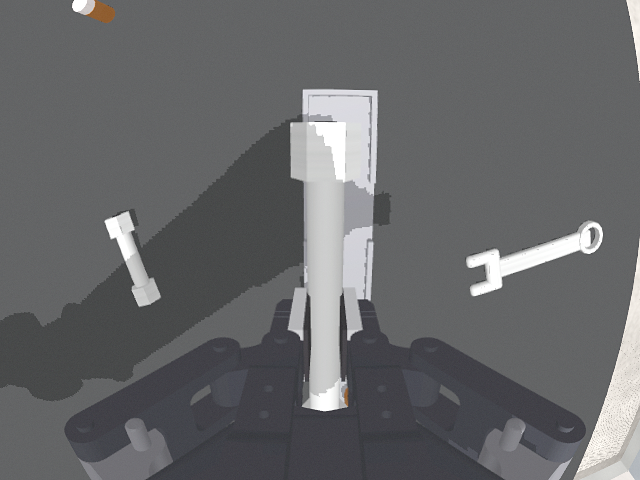

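The far end of the tray is at (303..377, 90), its axis parallel to the rod; the right finger gap is at rows ~183–240. Pinning the tray's centre down from its far-end corners.

```bash
python3 -c "
from h import *
o=readout.get_obs(); m=imaging.camera_model('wrist'); T=rot(o['tool_rot'])
a=onplane(m,[[303,91],[377,91],[373,240],[375,184]],.012,True); print(T.inv().apply(a-o['eef_pos']).round(4))
u=(a[1]-a[0]); print('width',np.linalg.norm(u)); u/=np.linalg.norm(u); print('yaw', np.arctan2(u[1],u[0]))
"
```

```text
[[ 0.1015 -0.0146  0.1307]
 [ 0.102   0.0388  0.1307]
 [-0.011   0.0383  0.1308]
 [ 0.0328  0.0384  0.1307]]
width 0.05348234685189057
yaw -0.15127434688080676
```

Request:
{"api": "drive_tool", "payload": {
  "series": [
    [1.2,1.2,2,0,1],
    [0,0,3,0,1],
    [0,0,3,0,1],
    [0,0,2,0,1],
    [0,0,1.5,0,1],
    [0,0,1,0,1],
    [0,0,0.3,0,1],
    [0,0,0,0,1]
  ]
}}

```text
t: 14.3
eef_pos: [0.6285, 0.0886, 0.0151]
tool_rot: [0.0, 0.761, 0.648, 0.0]
contact_force: [0.7, -0.4, -2.0]
gripper_width: 0.134
grasp_force: 58.9
```

Request:
{"api": "drive_tool", "payload": {
  "series": [
    [0,0,0.3,0,1],
    [0,0,0.2,0,1],
    [0,0,0,0,1],
    [0,0,0,0,1]
  ]
}}

```text
t: 14.7
eef_pos: [0.6283, 0.0887, 0.0101]
tool_rot: [0.0, 0.761, 0.648, 0.0]
contact_force: [0.4, -0.6, -1.8]
gripper_width: 0.136
grasp_force: 58.9
```

Request:
{"api": "drive_tool", "payload": {
  "series": [
    [0.4,0,0.1,0,1],
    [0,0,0.1,0,1],
    [0,0,0.1,0,1],
    [0,0,0,0,1],
    [0,0,0,0,1]
  ]
}}

```text
t: 15.2
eef_pos: [0.6289, 0.0932, 0.0073]
tool_rot: [-0.0, 0.761, 0.649, 0.0]
contact_force: [-1.7, 1.8, 4.1]
gripper_width: 0.136
grasp_force: 59.6
```

Request:
{"api": "drive_tool", "payload": {
  "series": [
    [0,0,0,0,0.5],
    [0,0,0,0,0],
    [0,0,0,0,-0.6],
    [0,0,0,0,-1],
    [0,0,0,0,-1],
    [0,0,-2,0,-1],
    [0,0,-4,0,-1],
    [0,0,-4,0,-1]
  ]
}}

```text
t: 16.0
eef_pos: [0.6281, 0.0924, 0.1072]
tool_rot: [-0.001, 0.761, 0.649, -0.001]
contact_force: [1.3, -0.2, 0.6]
gripper_width: 1.001
grasp_force: 0.0
```

Request:
{"api": "drive_tool", "payload": {
  "series": [
    [0,0,-4,-7,-1],
    [0,0,-3,-7,-1],
    [0,0,0,0,-1],
    [0,0,0,0,-1]
  ]
}}

```text
t: 16.4
eef_pos: [0.6291, 0.0924, 0.1773]
tool_rot: [0.0, 0.677, 0.736, 0.0]
contact_force: [-0.2, 0.1, -1.4]
gripper_width: 1.001
grasp_force: 0.0
```

```bash
python3 -c "
from h import *
go(.4466,.083,.18,np.radians(95)); wrist(['long_column_center','long_tray','short_column_center','small_vial_center','small_holder'],'w7')"
```

```text
t 16.4 tcp [0.6291 0.0924 0.1773] yaw 94.8 q7 -0.44
shift now [  0.58 -18.26  -0.29]
turn -0.2 then shift [  0.66 -18.26  -0.27]
long_column_center 0.55 px [326. 210.] n 3674 cen@Z [0.6305 0.097 ] rect [629.5  91.5] yaw -0.161 [ 26.5 157.9]
    ray [0.6235, 0.167, 0.3197] [0.0222, -0.2212, -0.975]
    bbox (np.float64(292.0), np.float64(361.0)) (np.float64(124.0), np.float64(298.0))
long_tray 0.6 px [325. 206.] n 9384 cen@Z [0.63   0.1007] rect [629.   92.2] yaw -0.161 [ 55.2 184.9]
    ray [0.6235, 0.167, 0.3197] [0.0206, -0.2106, -0.9773]
    bbox (np.float64(272.0), np.float64(382.0)) (np.float64(102.0), np.float64(315.0))
short_column_center 0.61 px [130. 213.] n 1595 cen@Z [0.4482 0.0814] rect [447.7  80. ] yaw 0.085 [26.8 85. ]
    ray [0.6235, 0.167, 0.3197] [-0.4799, -0.2344, -0.8454]
    bbox (np.float64(114.0), np.float64(147.0)) (np.float64(169.0), np.float64(257.0))
small_vial_center none
small_holder 0.64 px [345.   3.] n 196 cen@Z [0.6312 0.2721] rect [628.5 270.7] yaw -1.468 [ 7.3 28.8]
    ray [0.6235, 0.167, 0.3197] [0.0242, 0.3305, -0.9435]
    bbox (np.float64(323.0), np.float64(359.0)) (np.float64(0.0), np.float64(8.0))
```

View pics/w7.png

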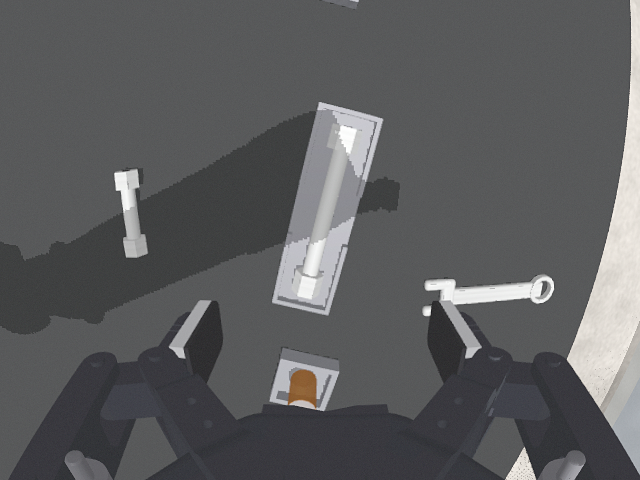

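The long column lies centred in its tray (326,210). Next is the short column at (130,213).

Request:
{"api": "drive_tool", "payload": {
  "series": [
    [0.2,-3,0,0,-1],
    [0,-4,0,0,-1],
    [0,-4,0,0,-1],
    [0,-4,0,0,-1],
    [0,-2.5,0,0,-1],
    [0.2,-0.7,0,0,-1],
    [0,0,0,0,-1]
  ]
}}

```text
t: 17.4
eef_pos: [0.4469, 0.0813, 0.1769]
tool_rot: [0.0, 0.676, 0.737, -0.0]
contact_force: [0.1, 0.3, 0.1]
gripper_width: 1.0
grasp_force: 0.0
```

```bash
python3 -c "
from h import *
go(.4466,.0825,.003,np.radians(95)); wrist(['short_column_center'])"
```

```text
t 17.4 tcp [0.4469 0.0813 0.1769] yaw 94.9 q7 -0.43
shift now [ 0.13 -0.03 17.39]
turn -0.1 then shift [ 0.12 -0.02 17.39]
short_column_center 0.94 px [325. 213.] n 2101 cen@Z [0.4476 0.0829] rect [448.1  80.1] yaw 0.084 [25.1 84.9]
    ray [0.4413, 0.156, 0.3193] [0.0201, -0.2307, -0.9728]
    bbox (np.float64(310.0), np.float64(340.0)) (np.float64(167.0), np.float64(263.0))
```

Request:
{"api": "drive_tool", "payload": {
  "series": [
    [0.1,0,3,0,-1],
    [0,0,4,0,-1],
    [0,0,4,0,-1],
    [0,0,3,0,-1],
    [0,0,2,0,-1],
    [0,0,1.1,0,-1],
    [0,0,0,0,-1],
    [0,0,0,0,-1]
  ]
}}

```text
t: 18.3
eef_pos: [0.448, 0.0826, 0.0062]
tool_rot: [0.0, 0.677, 0.736, 0.0]
contact_force: [0.0, 0.5, 0.7]
gripper_width: 1.001
grasp_force: 0.0
```

```bash
python3 -c "
from h import *
go(.447,.082,.003,np.radians(94.9))"
```

```text
t 18.3 tcp [0.448  0.0826 0.0062] yaw 94.9 q7 -0.73
shift now [-0.05 -0.11  0.32]
turn -0.0 then shift [-0.05 -0.11  0.32]
```

Request:
{"api": "drive_tool", "payload": {
  "series": [
    [0,0,0.3,0,-0.5],
    [0,0,0,0,0],
    [0,0,0,0,0.3],
    [0,0,0,0,0.5],
    [0,0,0,0,0.7],
    [0,0,0,0,1],
    [0,0,0,0,1],
    [0,0,0,0,1]
  ]
}}

```text
t: 19.1
eef_pos: [0.4472, 0.0821, 0.0033]
tool_rot: [0.0, 0.676, 0.736, -0.0]
contact_force: [-1.5, -0.1, 6.6]
gripper_width: 0.136
grasp_force: 58.5
```

Request:
{"api": "drive_tool", "payload": {
  "series": [
    [0,0,-1,0,1],
    [0,0,-2,0,1],
    [0,0,-4,0,1],
    [0,0,-4,0,1],
    [0,0,-4,0,1],
    [0,0,-2,0,1],
    [0,0,0,0,1]
  ]
}}

```text
t: 19.8
eef_pos: [0.4488, 0.0827, 0.1761]
tool_rot: [0.002, 0.677, 0.736, 0.002]
contact_force: [0.7, -0.2, -1.9]
gripper_width: 0.135
grasp_force: 58.8
```

```bash
python3 -c "
from h import *
go(.607,-.293,.16,np.radians(96.1)); wrist(['short_column_center'],'w8')"
```

```text
t 19.8 tcp [0.4488 0.0827 0.1761] yaw 94.8 q7 -0.45
shift now [-38.77  12.58   1.69]
turn -1.3 then shift [-39.04  11.74   1.61]
short_column_center 0.61 px [325. 296.] n 7575 cen@Z [0.4569 0.0068] rect [457.3 -21.9] yaw 0.057 [ 57.  209.6]
    ray [0.4424, 0.1573, 0.3185] [0.0421, -0.4393, -0.8974]
    bbox (np.float64(292.0), np.float64(357.0)) (np.float64(216.0), np.float64(404.0))
```

View pics/w8.png

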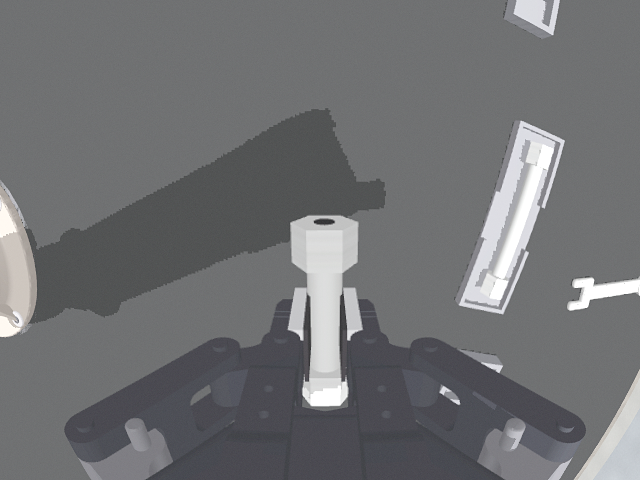

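The short column is held level and centred (325,300).

Request:
{"api": "drive_tool", "payload": {
  "series": [
    [-2,0.6,0,0,1],
    [-4,1.3,0,0,1],
    [-4,1.3,0,0,1],
    [-4,1.3,0,0,1],
    [-4,1.3,0,0,1],
    [-4,1.3,0,0,1],
    [-4,1.3,0,0,1],
    [-4,1.3,0,0,1]
  ]
}}

```text
t: 20.7
eef_pos: [0.5683, -0.2098, 0.1705]
tool_rot: [-0.002, 0.676, 0.737, -0.001]
contact_force: [0.6, 1.5, -1.4]
gripper_width: 0.135
grasp_force: 58.8
```

Request:
{"api": "drive_tool", "payload": {
  "series": [
    [-3,1.2,0,-1.3,1],
    [-2,0.7,0,0,1],
    [0,0,0,0,1],
    [0,0,0,0,1]
  ]
}}

```text
t: 21.1
eef_pos: [0.5916, -0.2559, 0.1706]
tool_rot: [-0.002, 0.668, 0.744, -0.0]
contact_force: [0.4, 0.5, -1.6]
gripper_width: 0.135
grasp_force: 58.8
```

```bash
python3 -c "
from h import *
go(.607,-.293,.01,np.radians(96.1)); wrist(['short_tray'],'w9')"
```

```text
t 21.1 tcp [ 0.5916 -0.2559  0.1706] yaw 96.1 q7 0.17
shift now [-3.89  1.18 16.05]
turn 0.0 then shift [-3.85  1.14 16.06]
short_tray 0.93 px [352. 235.] n 2789 cen@Z [ 0.6165 -0.268 ] rect [ 608.6 -282.1] yaw 0.102 [54.1 93. ]
    ray [0.5849, -0.1817, 0.3132] [0.1004, -0.274, -0.9565]
    bbox (np.float64(309.0), np.float64(374.0)) (np.float64(196.0), np.float64(298.0))
```

View pics/w9.png

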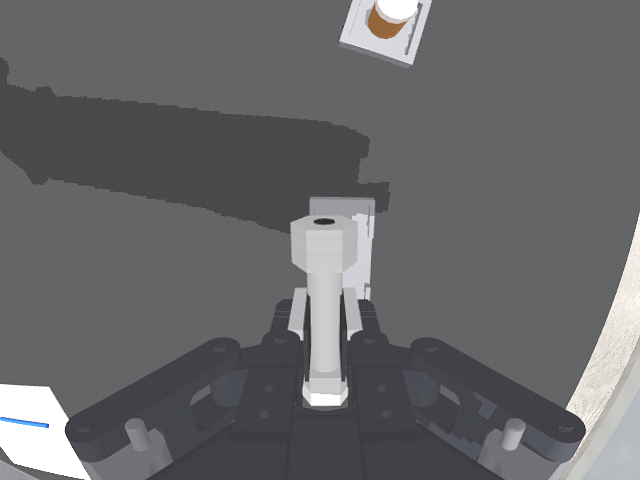

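The tray's far end is at (310–374,198), parallel to the rod. Target (0.608,-0.292).

Request:
{"api": "drive_tool", "payload": {
  "series": [
    [-2,0.7,0,0,1],
    [-1.8,0.6,2,0,1],
    [0,0,4,0,1],
    [0,0,4,0,1],
    [0,0,2.5,0,1],
    [0,0,1.5,0,1],
    [0,0,0.8,0,1],
    [0,0,0,0,1]
  ]
}}

```text
t: 22.0
eef_pos: [0.6097, -0.2923, 0.0246]
tool_rot: [-0.0, 0.668, 0.744, -0.0]
contact_force: [-0.4, 0.4, -0.8]
gripper_width: 0.134
grasp_force: 58.8
```

Request:
{"api": "drive_tool", "payload": {
  "series": [
    [0,0,0.2,0,1],
    [0,0,0,0,1],
    [0,0,0,0,1]
  ]
}}

```text
t: 22.3
eef_pos: [0.6104, -0.2933, 0.024]
tool_rot: [0.001, 0.668, 0.744, 0.0]
contact_force: [-0.2, -1.1, -1.1]
gripper_width: 0.133
grasp_force: 58.8
```

```bash
python3 -c "
from h import *
go(.608,-.292,.0075,np.radians(96.1))"
```

```text
t 22.3 tcp [ 0.6104 -0.2933  0.024 ] yaw 96.1 q7 0.14
shift now [ 0.16 -0.22  1.65]
turn 0.0 then shift [ 0.15 -0.22  1.65]
```

Request:
{"api": "drive_tool", "payload": {
  "series": [
    [0,-0.2,0.5,0,1],
    [0,0,0.4,0,1],
    [0,0,0.3,0,1],
    [0,0,0.2,0,1],
    [0,0,0.1,0,1],
    [0,0,0,0,1],
    [0,0,0,0,1]
  ]
}}

```text
t: 23.0
eef_pos: [0.6079, -0.2932, 0.0079]
tool_rot: [0.0, 0.668, 0.744, 0.0]
contact_force: [-0.3, -0.0, -2.4]
gripper_width: 0.135
grasp_force: 59.0
```

Request:
{"api": "drive_tool", "payload": {
  "series": [
    [0,0,0.1,0,1],
    [0,0,0,0,1],
    [0,0,0,0,1]
  ]
}}

```text
t: 23.3
eef_pos: [0.608, -0.2933, 0.0074]
tool_rot: [0.0, 0.668, 0.744, 0.0]
contact_force: [-2.0, 1.1, 4.6]
gripper_width: 0.134
grasp_force: 59.5
```

Request:
{"api": "drive_tool", "payload": {
  "series": [
    [0,0,0,0,0.5],
    [0,0,0,0,0],
    [0,0,0,0,-0.6],
    [0,0,0,0,-1],
    [0,0,0,0,-1],
    [0,0,-2,0,-1],
    [0,0,-4,0,-1],
    [0,0,-4,0,-1]
  ]
}}

```text
t: 24.1
eef_pos: [0.607, -0.2929, 0.1071]
tool_rot: [-0.001, 0.668, 0.744, -0.0]
contact_force: [0.2, -0.2, -0.9]
gripper_width: 1.0
grasp_force: 0.0
```

Request:
{"api": "drive_tool", "payload": {
  "series": [
    [0,0,-4,0,-1],
    [0,0,-3,0,-1],
    [0,0,0,0,-1],
    [0,0,0,0,-1]
  ]
}}

```text
t: 24.5
eef_pos: [0.6079, -0.2933, 0.1775]
tool_rot: [0.001, 0.668, 0.744, 0.0]
contact_force: [-1.0, 0.2, -0.7]
gripper_width: 1.001
grasp_force: 0.0
```

```bash
python3 -c "
from h import *
go(.462,.299,.17); wrist(['short_column_center','short_tray'],'w10')"
```

```text
t 24.5 tcp [ 0.6079 -0.2933  0.1775] yaw 96.2 q7 0.22
shift now [60.46 -8.16  0.68]
short_column_center 0.85 px [324. 216.] n 2274 cen@Z [ 0.6088 -0.2943] rect [ 609.4 -295.6] yaw 0.109 [26.6 87. ]
    ray [0.6005, -0.2187, 0.3198] [0.0258, -0.2376, -0.971]
    bbox (np.float64(309.0), np.float64(340.0)) (np.float64(167.0), np.float64(265.0))
short_tray 0.84 px [326. 211.] n 5964 cen@Z [ 0.6094 -0.2895] rect [ 609.8 -293.7] yaw 0.093 [ 55.3 113.9]
    ray [0.6005, -0.2187, 0.3198] [0.0279, -0.2241, -0.9742]
    bbox (np.float64(293.0), np.float64(359.0)) (np.float64(149.0), np.float64(277.0))
```

View pics/w10.png

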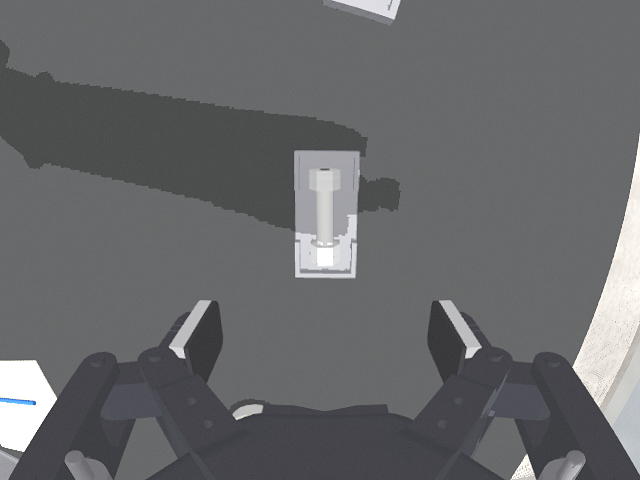

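The short column is centred in its tray (325,216). On to the small vial.

Request:
{"api": "drive_tool", "payload": {
  "series": [
    [2,-0.3,0,0,-1],
    [4,-0.55,0,0,-1],
    [4,-0.55,0,0,-1],
    [4,-0.55,0,0,-1],
    [4,-0.55,0,0,-1],
    [4,-0.55,0,0,-1],
    [4,-0.55,0,0,-1],
    [4,-0.55,0,0,-1]
  ]
}}

```text
t: 25.45
eef_pos: [0.533, 0.002, 0.1757]
tool_rot: [-0.001, 0.668, 0.744, -0.001]
contact_force: [0.4, -0.1, -0.1]
gripper_width: 1.0
grasp_force: 0.0
```

Request:
{"api": "drive_tool", "payload": {
  "series": [
    [4,-0.55,0,0,-1],
    [4,-0.55,0,0,-1],
    [4,-0.55,0,0,-1],
    [4,-0.55,0,0,-1],
    [4,-0.55,0,0,-1],
    [4,-0.55,0,0,-1],
    [4,-0.5,0,0,-1],
    [1,0,0,0,-1]
  ]
}}

```text
t: 26.25
eef_pos: [0.4625, 0.2899, 0.1762]
tool_rot: [-0.002, 0.666, 0.746, 0.0]
contact_force: [-0.4, -0.1, 0.3]
gripper_width: 1.001
grasp_force: 0.0
```

```bash
python3 -c "
from h import *
go(.462,.299,.02); wrist(['small_vial_center','small_holder'],'w11')"
```

```text
t 26.25 tcp [0.4625 0.2899 0.1762] yaw 96.6 q7 -0.85
shift now [ 0.87  0.08 15.63]
small_vial_center 0.7 px [326. 212.] n 485 cen@Z [0.4634 0.2957] rect [463.1 295.9] yaw 0.114 [15.6 23.5]
    ray [0.4551, 0.364, 0.3188] [0.0271, -0.2243, -0.9741]
    bbox (np.float64(316.0), np.float64(335.0)) (np.float64(198.0), np.float64(226.0))
small_holder 0.56 px [497. 226.] n 2412 cen@Z [0.6178 0.3015] rect [618.9 300.9] yaw 1.376 [44.8 54.6]
    ray [0.4551, 0.364, 0.3188] [0.4702, -0.1807, -0.8639]
    bbox (np.float64(468.0), np.float64(528.0)) (np.float64(195.0), np.float64(256.0))
```

View pics/w11.png

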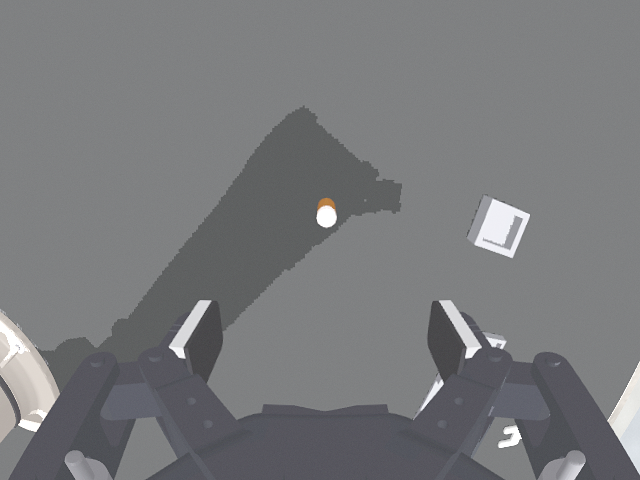

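The small vial is at (326,212), clear around; the small holder is at (498,226). Descending.

Request:
{"api": "drive_tool", "payload": {
  "series": [
    [0.4,0,2,0,-1],
    [0,0,4,0,-1],
    [0,0,4,0,-1],
    [0,0,3,0,-1],
    [0,0,1.5,0,-1],
    [0,0,0.7,0,-1],
    [0,0,0,0,-1]
  ],
  "squeeze": 25
}}

```text
t: 27.1
eef_pos: [0.4653, 0.2881, 0.0247]
tool_rot: [0.0, 0.669, 0.744, -0.0]
contact_force: [0.7, -0.2, -0.3]
gripper_width: 0.998
grasp_force: 0.0
```

```bash
python3 -c "
from h import *
go(.463,.297,.02)"
```

```text
t 27.1 tcp [0.4653 0.2881 0.0247] yaw 96.1 q7 -1.02
shift now [ 0.91 -0.14  0.46]
```

Request:
{"api": "drive_tool", "payload": {
  "series": [
    [0.5,-0.1,0.2,0,-1],
    [0.4,0,0.2,0,-1],
    [0,0,0,0,-1],
    [0,0,0,0,-1]
  ]
}}

```text
t: 27.5
eef_pos: [0.4632, 0.2982, 0.0214]
tool_rot: [0.0, 0.668, 0.744, 0.0]
contact_force: [0.4, 0.8, -0.2]
gripper_width: 1.003
grasp_force: 0.0
```

```bash
python3 -c "
from h import *
go(.463,.297,.02); wrist(['small_vial_center'])"
```

```text
t 27.5 tcp [0.4632 0.2982 0.0214] yaw 96.2 q7 -1.04
shift now [-0.12 -0.04  0.14]
small_vial_center 0.94 px [323. 316.] n 2542 cen@Z [0.4636 0.2941] rect [463.5 293.8] yaw 0.107 [17.4 38.5]
    ray [0.4558, 0.3726, 0.1638] [0.0479, -0.4853, -0.873]
    bbox (np.float64(303.0), np.float64(342.0)) (np.float64(276.0), np.float64(353.0))
```

Request:
{"api": "drive_tool", "payload": {
  "series": [
    [-0.2,0,0.1,0,-0.4],
    [0,0,0,0,0.1],
    [0,0,0,0,0.4],
    [0,0,0,0,0.6],
    [0,0,0,0,1],
    [0,0,0,0,1],
    [0,0,0,0,1],
    [0,0,0,0,1]
  ]
}}

```text
t: 28.4
eef_pos: [0.4632, 0.2958, 0.0198]
tool_rot: [0.0, 0.668, 0.744, 0.0]
contact_force: [-0.4, 0.2, 1.0]
gripper_width: 0.166
grasp_force: 25.2
```

Request:
{"api": "drive_tool", "payload": {
  "series": [
    [0,0,-1,0,1],
    [0,0,-3,0,1],
    [0,0,-4,0,1],
    [0,0,-3,0,1],
    [0,2,0,0,1],
    [0,4,0,0,1],
    [-0.5,4,0,0,1],
    [-0.5,3,0,0,1]
  ]
}}

```text
t: 29.2
eef_pos: [0.596, 0.2994, 0.1308]
tool_rot: [0.0, 0.668, 0.744, 0.001]
contact_force: [-0.4, 0.8, -0.5]
gripper_width: 0.165
grasp_force: 25.2
```

Request:
{"api": "drive_tool", "payload": {
  "series": [
    [0,0.8,0,0,1],
    [0,0,0,0,1],
    [0,0,0,0,1]
  ]
}}

```text
t: 29.5
eef_pos: [0.6, 0.3012, 0.13]
tool_rot: [-0.001, 0.668, 0.745, -0.0]
contact_force: [-1.4, 0.7, -1.8]
gripper_width: 0.167
grasp_force: 25.2
```

```bash
python3 -c "
from h import *
go(.620,.3,.0258); wrist(['small_holder','small_vial_center'],'w12')"
```

```text
t 29.5 tcp [0.6    0.3012 0.13  ] yaw 96.2 q7 -0.78
shift now [-0.34  1.99 10.41]
small_holder 0.74 px [356. 235.] n 4033 cen@Z [0.6231 0.3026] rect [623.4 301.7] yaw -0.181 [46.4 48. ]
    ray [0.5928, 0.3757, 0.2724] [0.1144, -0.2761, -0.9543]
    bbox (np.float64(319.0), np.float64(395.0)) (np.float64(197.0), np.float64(274.0))
small_vial_center none
```

View pics/w12.png

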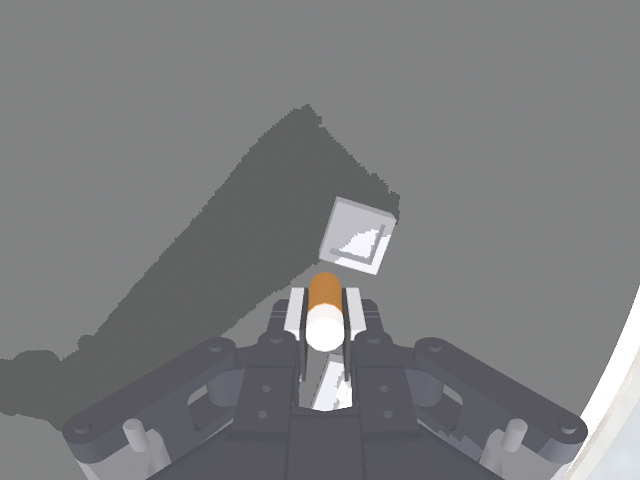

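The holder is at (357,236) → (0.6225,0.3005). The vial is held upright at (325,312).

Request:
{"api": "drive_tool", "payload": {
  "series": [
    [-0.2,1.1,0,0,1],
    [-0.1,1.1,1,0,1],
    [0,0,2,0,1],
    [0,0,2,0,1],
    [0,0,1.5,0,1],
    [0,0,1,0,1],
    [0,0,0,0,1],
    [0,0,0,0,1]
  ]
}}

```text
t: 30.45
eef_pos: [0.624, 0.3002, 0.0551]
tool_rot: [0.0, 0.668, 0.744, 0.0]
contact_force: [-0.2, 0.1, 0.3]
gripper_width: 0.162
grasp_force: 25.2
```

```bash
python3 -c "
from h import *
go(.6225,.3005,.0258); wrist(['small_holder'])"
```

```text
t 30.45 tcp [0.624  0.3002 0.0551] yaw 96.2 q7 -0.8
shift now [ 0.04 -0.15  2.93]
small_holder 0.58 px [324. 256.] n 5280 cen@Z [0.6232 0.3105] rect [624.3 302.8] yaw -0.189 [44.9 49. ]
    ray [0.6168, 0.3747, 0.1975] [0.034, -0.3398, -0.9399]
    bbox (np.float64(272.0), np.float64(376.0)) (np.float64(216.0), np.float64(300.0))
```

Centred within a millimetre or two. Lowering.

Request:
{"api": "drive_tool", "payload": {
  "series": [
    [0.1,0,1,0,1],
    [0,0,0.8,0,1],
    [0,0,0.5,0,1],
    [0,0,0.3,0,1],
    [0,0,0.2,0,1],
    [0,0,0,0,1],
    [0,0,0,0,1]
  ]
}}

```text
t: 31.25
eef_pos: [0.6237, 0.3011, 0.027]
tool_rot: [0.0, 0.668, 0.744, 0.0]
contact_force: [-1.0, 0.3, -0.7]
gripper_width: 0.167
grasp_force: 25.2
```

Request:
{"api": "drive_tool", "payload": {
  "series": [
    [0,0,0.1,0,1],
    [0,0,0,0,1],
    [0,0,0,0,1]
  ]
}}

```text
t: 31.55
eef_pos: [0.6237, 0.301, 0.0259]
tool_rot: [0.0, 0.668, 0.744, 0.0]
contact_force: [0.0, 0.1, 0.6]
gripper_width: 0.166
grasp_force: 25.2
```

Request:
{"api": "drive_tool", "payload": {
  "series": [
    [0,0,0.1,0,1],
    [0,0,0,0,1],
    [0,0,0,0,1]
  ]
}}

```text
t: 31.85
eef_pos: [0.6238, 0.3011, 0.0258]
tool_rot: [0.0, 0.668, 0.744, 0.0]
contact_force: [-1.9, -0.7, 5.9]
gripper_width: 0.164
grasp_force: 25.9
```

Request:
{"api": "drive_tool", "payload": {
  "series": [
    [0,0,0,0,0.55],
    [0,0,0,0,0.3],
    [0,0,0,0,-0.3],
    [0,0,0,0,-1],
    [0,0,0,0,-1],
    [0,0,0,0,-1],
    [0,0,-2,0,-1],
    [0,0,-4,0,-1]
  ]
}}

```text
t: 32.65
eef_pos: [0.6217, 0.2996, 0.0833]
tool_rot: [-0.001, 0.668, 0.744, -0.003]
contact_force: [0.8, 0.6, 0.7]
gripper_width: 1.003
grasp_force: 0.0
```

Request:
{"api": "drive_tool", "payload": {
  "series": [
    [0,0,-4,0,-1],
    [0,0,-4,0,-1],
    [0,0,-2,0,-1],
    [0,0,0,0,-1],
    [0,0,0,0,-1]
  ]
}}

```text
t: 33.15
eef_pos: [0.6237, 0.301, 0.1861]
tool_rot: [0.0, 0.668, 0.744, 0.001]
contact_force: [-0.3, -0.1, -0.3]
gripper_width: 1.0
grasp_force: 0.0
```

```bash
python3 -c "
from h import *
Z['small_vial_center']=.0285; wrist(['small_holder','small_vial_center'],'w13')
imaging.read_camera('side')
a=cv2.imread('pics/w13.png')[120:360,160:480]; b=imaging.read_camera('side')[150:390,200:520,::-1]
cv2.imwrite('pics/fin.png',np.hstack([a,b]))
ms=[];vs=[]
for c in ['top','side']:
  imaging.read_camera(c)
  for t in ['large_vial_center','large_holder','small_vial_center']:
    r=best(t,c); print(c,t,None if not r else (r['conf'],maskpts(r['mask']).mean(0).round(1)))
"
```

```text
small_holder 0.58 px [324. 214.] n 2269 cen@Z [0.624  0.3025] rect [624.2 301.7] yaw -0.185 [44.8 47.8]
    ray [0.6163, 0.3754, 0.3285] [0.0244, -0.2301, -0.9729]
    bbox (np.float64(293.0), np.float64(355.0)) (np.float64(183.0), np.float64(245.0))
small_vial_center 0.67 px [324. 218.] n 470 cen@Z [0.6243 0.3007] rect [624.6 301. ] yaw 0.1 [15.8 24.9]
    ray [0.6163, 0.3754, 0.3285] [0.0261, -0.2417, -0.97]
    bbox (np.float64(315.0), np.float64(334.0)) (np.float64(203.0), np.float64(232.0))
top large_vial_center (0.69, array([344.5, 233.4]))
top large_holder (0.78, array([343.8, 236.2]))
top small_vial_center None
side large_vial_center (0.44, array([329. , 231.5]))
side large_holder (0.65, array([328.9, 239.7]))
side small_vial_center (0.47, array([247.8, 325.3]))
```

View pics/fin.png

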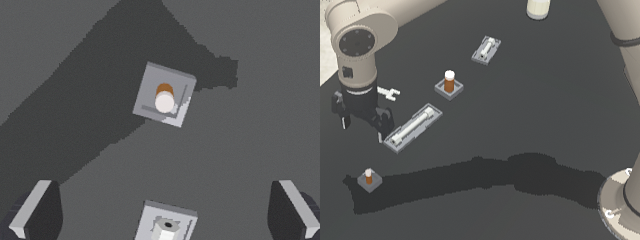

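The wrist crop (left) shows the small vial upright and centred in its holder. The side crop (right) shows all four things in their places and the gripper clear of them.

```bash
python3 -c "
from station import hand_in
print(hand_in())"
```

```text
the job is handed in; nothing more can be done
None
```

Both columns lie flat in their trays and both vials stand upright in their holders, all set down and released. The beaker, bottle and spanner were not touched, and I handed the job in at about 33 s; no verdict came back.

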